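Slide the fourth spice jar back into the sprung rack

ROBOT

A 7-joint arm with a two-finger parallel gripper is mounted at the origin on a cart in front of the work surface, level with it; the furniture and walls round the work are solid. World frame = base frame: x ahead of the robot, y to its left, z up, the work surface at z = 0. Lengths are in m, angles in rad, forces in N, time in s.
With the tool pointing down it reaches from about 0.425 to 0.95 m from the base axis. Payload 16.7 kg.
Tool frame: the origin (TCP) lies midway between the tips of the shut fingers; the grasp point (between the pads) lies 19 mm behind it; z points along the fingers, y is the line along which they close (so a half turn about z gives the same grasp; the last joint's range is limited). The gripper opens to 94 mm and grips with 3 to 60 N. Pads are 16 mm wide; open, the fingers measure 119 mm over their backs; the gripper's body (75 mm by 177 mm) begins 78 mm behind the grasp point.
Start: joints at [-1.454, 0.426, 0.074, 1.606, -0.034, 1.111, -0.067], TCP at [0.177, 0.651, 0.205] pointing down, gripper open.
Joint ranges: [-2.85, 2.85], [-0.5, 2.14], [-1.23, 1.37], [0.21, 2.46], [-1.02, 4.16], [0.16, 2.05], [-2.73, 2.73]. Speed limits (rad/s): [1.89, 1.89, 2.39, 2.39, 3.01, 3.01, 3.01].

INTERFACE

Orientations are given as a unit quaternion [w, x, y, z].
In Python, from rig import * gives the robot as it stands. The module is installed in compiled form; this text tells all that it offers.
- The arm moves only by the tool servo_tool, never from a script. Its argument "steps" is one flat list of numbers, 6 for each row, row after row: the shift along the world's x, y, z in units of 0.03 m (1.0 is 0.03 m), then the turn, a rotation vector about the world's x, y, z in units of 6 degrees (1.0 is 6 degrees). In form: [tx, ty, tz, rx, ry, rz, tx, ty, tz, rx, ry, rz, ...]. A call has 1 to 12 rows; each row shifts and turns the commanded pose from where the row before left it; what a row does not reach is not made up. A row lasts 1/8 s, in which the tool goes at most 62.5 mm and 10.7 degrees, less where a joint would pass 70% of its speed; a pose out of reach is approached as far as the arm can. A call with a number of a shift or a turn outside -1 to 1 is refused whole. A call with a gripper value outside its range is refused whole. "grip" is the opening, from 0 (shut) to 1 (fully open), set as the call begins (left out, the last holds). The fingers move at their own pace and stop on an object; "grip_force" is the grip in N (left out, the last holds). Time passes only in rows, so rows that do not move let the fingers close. It gives the time, the measured TCP pose, the force, the opening and the grip force at its end, in the units of the state.
- get_state(): the state, without advancing time (a new reading comes with each control period).
- read_camera(name): name is "side" or "top" or "wrist"; returns a dict with "pixels" (400x640x3 uint8, red, green, blue), "camera_matrix" (3x3 intrinsics, pixels), "eye" and "orientation" of the camera in the world. Camera axes: x right, y down, z forward; pixel columns grow to the right and rows downward; lengths in m; the calibration is good to about 2 mm. A picture is of the moment at which its call begins. There is no depth.
- job_done(): hands the job in; it is judged then, once.
The state is a dict: "time": time; "q": joint angles; "joint_velocities": joint speeds; "tau": joint torques, N m; "ee_pos": TCP position; "orientation": TCP orientation; "wrist_force": force on the tool from outside, world axes, zero at the start; "torque": the same for the moment, N m; "grip_width": finger opening in m; "gripper_force": force on a finger pad.
Only numpy, scipy, OpenCV 4.12 (cv2) and the standard library are available. Lean on these libraries where they do the work, as an engineer would, in place of code of your own. Each camera call takes 0.05 s, during which the arm holds its last target. There are 200 camera calls.

TASK

The spice jars in the rack have spread out: push the two on the left gently together and up against the clamped wooden end block until you feel them bear on it, and nudge the third over to the sprung steel plate, so that a gap opens between them. Then pick up the jar standing outside, slide it into the gap over the low front lip, letting it press the plate back, seat it fully down on the rack's base in line with the others, and let go. The jars are glass, so never press them hard (a light push of about 5 N is plenty), and leave the other things on the worktop alone.

Things in the scene. Friction and masses are not known exactly. Their poses are not given: they have to be found in the camera images.
- jar_rack: dark wooden spice-jar rack, fixed to the worktop, open at top and front. Origin: under the base, on the row's line; x points from the open front to the back, y along the row to the wooden end block, z up. The base is 14 mm thick and spans x -35 to 43, y -150 to 128 mm. Four jars need 163 mm of row; at rest there is room for 147 to 160 mm.
- row (a point): point on top of the rack's base (14 mm over the worktop), mid-row, over the rack's origin, with its axes. Jars stand here in a trough 44 mm wide, between the back board (face at x = +21.5 mm) and a lip 3 mm high and 6 mm wide along the front (inner face at x = -22.5 mm), over which a jar must be lifted and then set down.
- board (a point): middle of the top front edge of the back board (10 mm thick, full length of the rack), 88 mm over the worktop, 31 mm below the tops of the jars in the row: those can be gripped only by the cap, from the front and the back. Axes as the rack.
- plate (a point): middle of the face of the sprung steel plate (42 wide, 80 mm high) that closes the row at its -y end; moves with the plate, axes as the rack. The plate slides on two rods; at rest (rack y = -76 mm) it bears on a stop, yields to about 2.2 N, stiffens by 0.22 N per mm and can go back 20 mm towards -y.
- block_zone (a point): fixed point on the base near the wooden end block (100 mm over the worktop), which is clamped hard by a brass thumbscrew and closes the row at its +y end. The block's face stands up to 7 mm either side of this point (along y), different each time and not reported: find it by touch or by eye.
- jar_a: clear glass spice jar with dark cap, a plain upright cylinder 40.8 mm in diameter over its whole height, 105 mm high, about 0.1 kg; origin: centre of its underside, z up; its yaw means nothing. It stands in the rack next to the wooden end block, 0 to 18 mm from it, 1 to 10 mm from jar_b. Jars slide easily on one another and on the rack (friction coefficient about 0.3).
- jar_b: clear glass spice jar with dark cap, a plain upright cylinder 40.8 mm in diameter over its whole height, 105 mm high, about 0.1 kg; origin: centre of its underside, z up; its yaw means nothing. It stands in the rack between jar_a and jar_c.
- jar_c: clear glass spice jar with dark cap, a plain upright cylinder 40.8 mm in diameter over its whole height, 105 mm high, about 0.1 kg; origin: centre of its underside, z up; its yaw means nothing. It stands in the rack 5 to 13 mm from the sprung steel plate and 2 to 13 mm from jar_b: the fourth jar belongs between these two.
- jar_new: clear glass spice jar with dark cap, a plain upright cylinder 40.8 mm in diameter over its whole height, 105 mm high, about 0.1 kg; origin: centre of its underside, z up; its yaw means nothing. It stands alone on the worktop outside the rack, in front of it. The jars must not be pressed on one another with more than 12 N.
- tin: bystander: round food tin, 75 mm in diameter, 58 mm high, standing behind the rack; origin under its centre
- lemon: bystander: lemon, 72 x 57 x 58 mm, to the left in front of the rack; origin under its centre
- mug: bystander: white mug, 92 x 127 x 95 mm, to the right of the rack; origin under its centre
Mind the look-alikes: they are no part of the job. What is shaped like the jar_c but turquoise is not meant.

How it is judged:
On the way, in this order (a step that is already met when the one before it is completed fails the run):
1. jar_a bears on the end block: jar_b presses it with more than 2.5 N, and the rack holds it with more than 2.5 N, while the fourth jar is still outside the rack (contact force between jar_a and jar_b above 2.5 N and contact force between jar_a and jar_rack above 2.5 N and horizontal distance between jar_new and row above 0.09 m), for 0.1 s.
2. the gap is open as the fourth jar is lifted outside the rack: jar_c stands within about 3 mm of the sprung plate and the middles of jar_b and jar_c are at least 58 mm apart (y of jar_c in the frame of plate below 0.024 m and horizontal distance between jar_b and jar_c above 0.058 m and height (world z) of jar_new above 0.02 m and horizontal distance between jar_new and row above 0.09 m), for 0.1 s.
At the end, for the whole second after the job is handed in: All four jars stand upright (4 degrees), fully down on the rack's base (1.5 mm), within 5 mm of the row's line, in the order jar_a, jar_b, jar_new, jar_c from wooden block to steel plate, neighbours' middles within 44 mm and jar_b and jar_c over 74 mm apart, at rest, released (x of jar_a in the frame of row between -0.005 and 0.005 m and x of jar_b in the frame of row between -0.005 and 0.005 m and x of jar_c in the frame of row between -0.005 and 0.005 m and x of jar_new in the frame of row between -0.005 and 0.005 m and z of each of jar_a, jar_b, jar_c, jar_new in the frame of row below 0.0015 m and angle between each of jar_a, jar_b, jar_c, jar_new's own z axis and vertical below 0.07 rad and horizontal distance between jar_a and jar_b below 0.044 m and horizontal distance between jar_b and jar_new below 0.044 m and horizontal distance between jar_new and jar_c below 0.044 m and horizontal distance between jar_b and jar_c above 0.074 m and linear speed of each of jar_a, jar_b, jar_c, jar_new below 0.02 m/s); the robot touches nothing.
It fails at once if jar_b is pressed on jar_a with more than 12 N, or the other jars on one another with more than 15 N (contact force between jar_a and jar_b above 12 N or contact force between any of jar_b, jar_c and jar_new above 15 N or contact force between jar_b and jar_c above 15 N).
It fails at once if a jar is pressed on the rack with more than 30 N (contact force between any of jar_a, jar_b, jar_c, jar_new and jar_rack above 30 N).
It fails at once if a jar is tipped more than 26 degrees (angle between any of jar_a, jar_b, jar_c, jar_new's own z axis and vertical above 0.45 rad).
It fails at once if a bystander (tin, lemon, mug) is moved more than 20 mm (distance of any of tin, lemon, mug from where it was at the start of the episode above 0.02 m).
It also fails if it takes over 72 s, if anything falls off the work surface, if the arm or the gripper's body presses on something with over 40 N, if the wrist force passes 120 N, or if a joint passes its speed limit or range.

## Working session

There is one attempt and no reset: what is moved stays moved. The work goes in short steps, Python scripts to look and compute and a tool call to move; the robot and the scene stay as the last step left them, time stands still between calls to the robot, and variables do not carry over. Pictures are saved under pics/ and viewed, at most 10 in all, crops included, and the job is handed in when it is done.

Besides the shell and the picture viewer there is one more tool, called as a command line: name --argument value ..., lists and objects as JSON in quotes. servo_tool: Moves the arm, as the interface text tells. Shifts and turns lie within -1 to 1; 1 stands for 0.03 m of shift or 6 degrees of turn. Its arguments: {"type":"object","properties":{"steps":{"type":"array","items":{"type":"number","minimum":-1,"maximum":1}},"grip":{"type":"number"},"grip_force":{"type":"number"}},"required":["steps"]}

```bash
mkdir -p pics; python3 - <<'E'
from rig import *
import cv2, numpy as np, pickle
s=get_state(); print({k:np.round(v,3) for k,v in s.items()})
for n in("top","side"):
    c=read_camera(n); pickle.dump(c,open(f'pics/{n}0.pkl','wb')); cv2.imwrite(f'pics/{n}0.png',c["pixels"][:,:,::-1]); print(n,c["camera_matrix"],c["eye"],c["orientation"])
E
```

```text
{'time': np.float64(0.0), 'q': array([-1.454,  0.427,  0.074,  1.607, -0.034,  1.111, -0.067]), 'joint_velocities': array([-0.001,  0.   , -0.   ,  0.001, -0.001,  0.001, -0.001]), 'tau': array([ 0.000e+00, -9.358e+01,  3.667e+00, -4.542e+01, -4.900e-02,
        2.000e-02,  0.000e+00]), 'ee_pos': array([0.177, 0.651, 0.205]), 'orientation': array([-0.   ,  0.133,  0.991, -0.001]), 'wrist_force': array([-0.016, -0.458, -0.535]), 'torque': array([-0.019,  0.009, -0.006]), 'gripper_force': np.float64(0.0), 'grip_width': np.float64(0.094)}
top [[400.64527668   0.         319.05741823]
 [  0.         400.64527668 199.65458828]
 [  0.           0.           1.        ]] [ 0.3712729  -0.21474494  0.99857683] [-0.09133796  0.73410487 -0.66739159  0.0856498 ]
side [[471.34820522   0.         313.20494648]
 [  0.         471.34820522 196.10393227]
 [  0.           0.           1.        ]] [ 0.55343805 -1.22854523  0.49460171] [-0.56412412  0.82548546 -0.01616471  0.00874259]
```

View pics/top0.png

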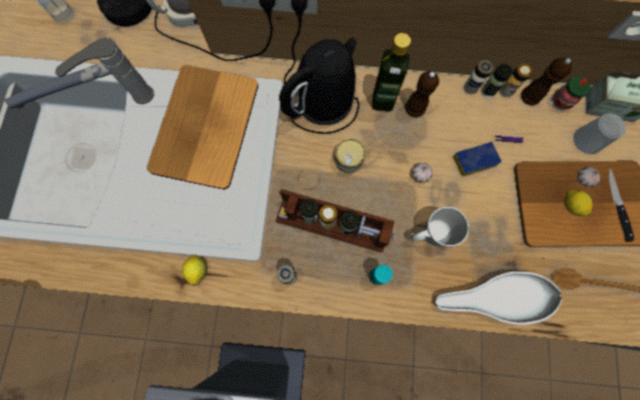

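View pics/side0.png

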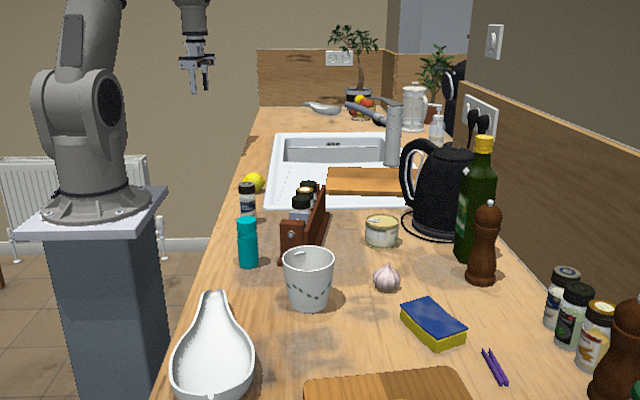

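The top view shows the rack at px (278-392, 192-248), its jars at about (308,210), (328,214) and (350,222), jar_new at (287,272), the turquoise look-alike at (381,273), the tin at (349,155) and the mug at (443,227). The side view shows the rack at (280-327,183-262), jar_new at (247,200) and turquoise at (247,243). Next I'll zoom in.

```bash
cat > h.py <<'E'
import numpy as np, cv2, pickle
from scipy.spatial.transform import Rotation as R
def rot(c):
    q=np.array(c["orientation"]); return R.from_quat([q[1],q[2],q[3],q[0]]).as_matrix()
def ray(c,uv,z):
    K=c["camera_matrix"]; d=rot(c)@np.linalg.solve(K,[uv[0],uv[1],1.]); e=np.array(c["eye"])
    return (e+d*(z-e[2])/d[2])
def proj(c,p):
    v=c["camera_matrix"]@(rot(c).T@(np.array(p)-c["eye"])); return v[:2]/v[2]
E
python3 - <<'E'
from h import *
c=pickle.load(open('pics/top0.pkl','rb'))
im=c["pixels"][180:290,265:405,::-1]
cv2.imwrite('pics/crop1.png',cv2.resize(im,None,fx=5.5,fy=5.4,interpolation=cv2.INTER_CUBIC))
for n,uv,z in [("a",(308,210),.119),("b",(328,214),.119),("c",(350,222),.119),("new",(287,272),.105),("c1",(278,222),.014),("turq",(381,273),.1)]: print(n,ray(c,uv,z).round(3))
E
```

```text
a [ 0.57  -0.174  0.119]
b [ 0.565 -0.22   0.119]
c [ 0.551 -0.271  0.119]
new [ 0.429 -0.142  0.105]
c1 [ 0.556 -0.098  0.014]
turq [ 0.447 -0.349  0.1  ]
```

View pics/crop1.png

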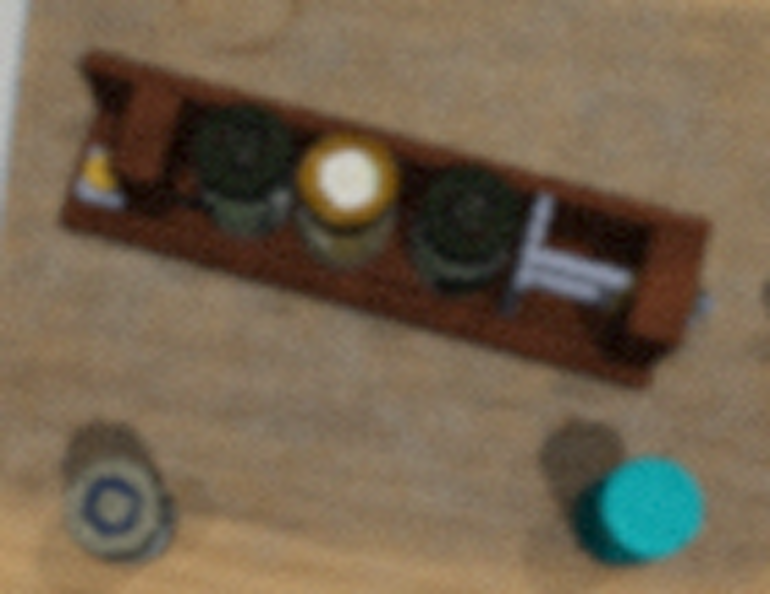

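```bash
python3 - <<'E'
from h import *
c=pickle.load(open('pics/top0.pkl','rb'))
f=lambda u,v,z: ray(c,(265+u/5.5-.4,180+v/5.4-.4),z)[:2]
bl,br=f(90,50,.088),f(708,220,.088); fl,fr=f(65,225,.014),f(648,385,.014)
print("back",bl,br,np.linalg.norm(bl-br),"front",fl,fr,np.linalg.norm(fl-fr))
for p,q in((bl,br),(fl,fr)): d=p-q; print("yaw",np.degrees(np.arctan2(-d[0],d[1])))
d=(bl-br)/np.linalg.norm(bl-br)+(fl-fr)/np.linalg.norm(fl-fr); ey=d/np.linalg.norm(d); ex=np.array([ey[1],-ey[0]])
o=np.mean([bl-.128*ey-.0315*ex,br+.150*ey-.0315*ex,fl-.128*ey+.035*ex,fr+.15*ey+.035*ex],axis=0)
print("est o",[ (p).round(4) for p in (bl-.128*ey-.0315*ex,br+.150*ey-.0315*ex,fl-.128*ey+.035*ex,fr+.15*ey+.035*ex)])
print("o",o,"ex",ex,"ey",ey)
for n,u,v,z in[("a",243,153,.119),("b",348,178,.119),("c",467,210,.119),("new",112,508,.105),("plate t",546,195,.094),("plate b",525,275,.094),("blkface",185,85,.1),("blkface2",152,208,.1),("turq",652,508,.105)]:
    p=f(u,v,z); print(n,p.round(4),"rack",((p-o)@ex*1e3).round(1),((p-o)@ey*1e3).round(1))
E
```

```text
back [ 0.62170725 -0.10410489] [ 0.57126123 -0.37215351] 0.2727542186969152 front [ 0.55727134 -0.09374444] [ 0.50844226 -0.3619553 ] 0.2726194098172639
yaw -10.658245564244206
yaw -10.317971195788944
est o [array([ 0.5674, -0.2242]), array([ 0.5676, -0.2189]), array([ 0.5684, -0.226 ]), array([ 0.5702, -0.2208])]
o [ 0.56839363 -0.22249187] ex [ 0.98329271 -0.18203145] ey [0.18203145 0.98329271]
a [ 0.5748 -0.1755] rack -2.3 47.3
b [ 0.5682 -0.2193] rack -0.7 3.1
c [ 0.5593 -0.2688] rack -0.5 -47.2
new [ 0.4254 -0.1378] rack -156.0 57.3
plate t [ 0.5743 -0.3029] rack 20.5 -77.9
plate b [ 0.539  -0.2965] rack -15.5 -78.1
blkface [ 0.6067 -0.1473] rack 24.0 80.9
blkface2 [ 0.5518 -0.1394] rack -31.5 78.6
turq [ 0.4459 -0.3527] rack -96.8 -150.4
```

servo_tool --steps '[0.7,-0.97,0,0,0,-0.5,0.7,-0.97,0,0,0,-0.5,0.7,-0.97,0,0,0,-0.5,0.7,-0.97,0,0,0,-0.5,0.7,-0.97,0,0,0,-0.5,0.7,-0.97,0,0,0,-0.5,0.7,-0.97,0,0,0,-0.5,0.7,-0.97,0,0,0,-0.5,0.7,-0.97,0,0,0,-0.5,0.7,-0.97,0,0,0,-0.5,0.7,-0.97,0,0,0,-0.5,0.7,-0.97,0,0,0,-0.5]' --grip 0.8 --grip_force 6

```text
time: 1.6
ee_pos: [0.4304, 0.3, 0.2056]
orientation: [-0.0, 0.434, 0.901, 0.0]
wrist_force: [0.5, -0.2, 0.6]
grip_width: 0.0752
gripper_force: 0.0
```

servo_tool --steps '[0.4,-0.97,0,0,0,-0.5,0.4,-0.97,0,0,0,-0.5,0.4,-0.97,0,0,0,-0.5,0.4,-0.97,0,0,0,-0.5,0.4,-0.97,0,0,0,-0.5,0.4,-0.97,0,0,0,-0.5,0.4,-0.97,0,0,0,-0.5,0.4,-0.97,0,0,0,-0.5,0.4,-0.97,0,0,0,-0.5,0.4,-0.97,0,0,0,-0.5,0.4,-0.97,0,0,0,-0.5,0.4,-0.97,0,0,0,-0.5]'

```text
time: 3.1
ee_pos: [0.5736, -0.0491, 0.2055]
orientation: [0.0, 0.691, 0.723, -0.0]
wrist_force: [-0.2, 0.3, 1.1]
grip_width: 0.0752
gripper_force: 0.0
```

servo_tool --steps '[0,-0.94,0,0,0,-0.36,0,-0.94,0,0,0,-0.36,0,-0.94,0,0,0,-0.36,0,-0.94,0,0,0,-0.36,0,-0.94,0,0,0,-0.36,-0.18,-0.94,0,0,0,-0.38,0,0,0,0,0,0,0,0,0,0,0,0]'

```text
time: 4.1
ee_pos: [0.5678, -0.2164, 0.2053]
orientation: [-0.0, 0.768, 0.641, -0.0]
wrist_force: [0.7, -0.5, -0.2]
grip_width: 0.0758
gripper_force: 0.0
```

```bash
python3 - <<'E'
from rig import *
from h import *
s=get_state(); print(s["ee_pos"].round(4),s["orientation"].round(4),s["q"].round(2))
c=read_camera("wrist"); pickle.dump(c,open('pics/w1.pkl','wb')); cv2.imwrite('pics/w1.png',c["pixels"][:,:,::-1]); print(c["eye"])
o=np.array([.5684,-.2225]);ex=np.array([.9833,-.182]);ey=np.array([.182,.9833])
for y in(47.3,3.1,-47.2): print(proj(c,[*(o+ey*y/1e3),.119]).round(0))
E
```

```text
[ 0.5678 -0.2164  0.2053] [-2.000e-04  7.679e-01  6.406e-01 -0.000e+00] [-0.31  0.39  0.74  1.79 -0.3   1.07  0.36]
[ 0.58048788 -0.14485226  0.38436889]
[325. 156.]
[325. 209.]
[325. 264.]
```

View pics/w1.png

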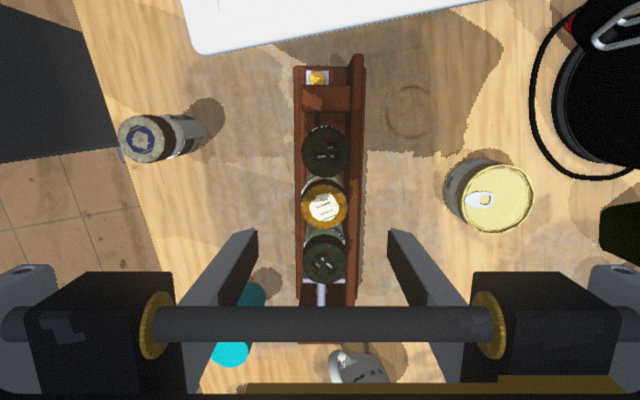

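The wrist view shows the caps of jars a, b and c at (325,150), (325,205) and (325,260), which agrees with the top view to about 4 mm. The gripper is over jar b and its fingers straddle the row, so I'll descend and grip b.

servo_tool --steps '[0.03,0,-0.8,0,0,0,0,0,-0.8,0,0,0,0,0,-0.8,0,0,0,0,0,-0.8,0,0,0,0,0,-0.5,0,0,0,0,0,0,0,0,0]'

```text
time: 4.9
ee_pos: [0.5685, -0.2158, 0.0938]
orientation: [-0.001, 0.768, 0.641, -0.0]
wrist_force: [0.3, -0.1, -0.2]
grip_width: 0.0751
gripper_force: 0.0
```

servo_tool --steps '[0,0,0,0,0,0,0,0,0,0,0,0,0,0,0,0,0,0,0,0,0,0,0,0,0,0,0,0,0,0,0,0,0,0,0,0,0,0,0,0,0,0]' --grip 0.38 --grip_force 6

```text
time: 5.78
ee_pos: [0.569, -0.2164, 0.0947]
orientation: [0.0, 0.768, 0.641, 0.0]
wrist_force: [0.0, 1.0, 5.6]
grip_width: 0.0405
gripper_force: 6.0
```

servo_tool --steps '[0,0,0,0,0,0,0,0,0.03,0,0,0,0,0,0,0,0,0]'

```text
time: 6.15
ee_pos: [0.5686, -0.2163, 0.0951]
orientation: [-0.0, 0.768, 0.641, -0.0]
wrist_force: [0.8, 0.2, -1.2]
grip_width: 0.0402
gripper_force: 6.0
```

servo_tool --steps '[0.012,0.066,0,0,0,0,0.012,0.066,0,0,0,0,0.012,0.066,0,0,0,0,0.012,0.066,0,0,0,0,0,0,0,0,0,0]'

```text
time: 6.78
ee_pos: [0.5704, -0.2082, 0.0954]
orientation: [-0.0, 0.768, 0.641, 0.0]
wrist_force: [-0.5, 0.1, -1.1]
grip_width: 0.0408
gripper_force: 6.0
```

servo_tool --steps '[0.006,0.033,0,0,0,0,0,0,0,0,0,0,0.006,0.033,0,0,0,0,0,0,0,0,0,0]'

```text
time: 7.28
ee_pos: [0.5706, -0.2064, 0.0954]
orientation: [-0.0, 0.768, 0.641, -0.0]
wrist_force: [-0.8, -0.3, -1.3]
grip_width: 0.0407
gripper_force: 6.0
```

servo_tool --steps '[0.006,0.033,0,0,0,0,0,0,0,0,0,0,0.006,0.033,0,0,0,0,0,0,0,0,0,0]'

```text
time: 7.78
ee_pos: [0.571, -0.2043, 0.0953]
orientation: [-0.0, 0.768, 0.641, 0.0]
wrist_force: [-0.7, -0.9, -0.9]
grip_width: 0.0407
gripper_force: 6.0
```

servo_tool --steps '[0.006,0.033,0,0,0,0,0,0,0,0,0,0]'

```text
time: 8.02
ee_pos: [0.5712, -0.2034, 0.0954]
orientation: [-0.0, 0.768, 0.641, 0.0]
wrist_force: [-0.2, -0.5, -0.9]
grip_width: 0.0403
gripper_force: 6.0
```

servo_tool --steps '[0.006,0.033,0,0,0,0,0,0,0,0,0,0]'

```text
time: 8.28
ee_pos: [0.5713, -0.2024, 0.0954]
orientation: [-0.0, 0.768, 0.641, 0.0]
wrist_force: [0.2, 0.6, -2.0]
grip_width: 0.0406
gripper_force: 6.0
```

servo_tool --steps '[0.006,0.033,0,0,0,0,0,0,0,0,0,0]'

```text
time: 8.52
ee_pos: [0.5716, -0.2014, 0.0954]
orientation: [-0.0, 0.768, 0.641, 0.0]
wrist_force: [0.6, 0.8, -1.0]
grip_width: 0.0402
gripper_force: 6.0
```

servo_tool --steps '[0.006,0.033,0,0,0,0,0,0,0,0,0,0]'

```text
time: 8.78
ee_pos: [0.5718, -0.2004, 0.0954]
orientation: [-0.0, 0.768, 0.641, 0.0]
wrist_force: [0.0, 0.5, -1.3]
grip_width: 0.0408
gripper_force: 6.0
```

servo_tool --steps '[0.006,0.033,0,0,0,0,0,0,0,0,0,0]'

```text
time: 9.02
ee_pos: [0.5718, -0.2, 0.0954]
orientation: [0.0, 0.768, 0.641, -0.0]
wrist_force: [-1.2, -4.0, -1.2]
grip_width: 0.0404
gripper_force: 6.0
```

servo_tool --steps '[0.006,0.033,0,0,0,0,0,0,0,0,0,0]'

```text
time: 9.28
ee_pos: [0.5719, -0.1993, 0.0955]
orientation: [0.0, 0.768, 0.64, -0.0]
wrist_force: [-1.7, -5.4, -0.4]
grip_width: 0.0406
gripper_force: 6.0
```

```bash
python3 - <<'E'
from rig import *
from h import *
s=get_state(); print(s["wrist_force"].round(2))
c=read_camera("wrist"); im=c["pixels"][40:340,200:450,::-1]
cv2.imwrite('pics/w2.png',cv2.resize(im,None,fx=2,fy=2,interpolation=cv2.INTER_CUBIC))
E
```

```text
[-1.74 -5.44 -0.38]
```

View pics/w2.png

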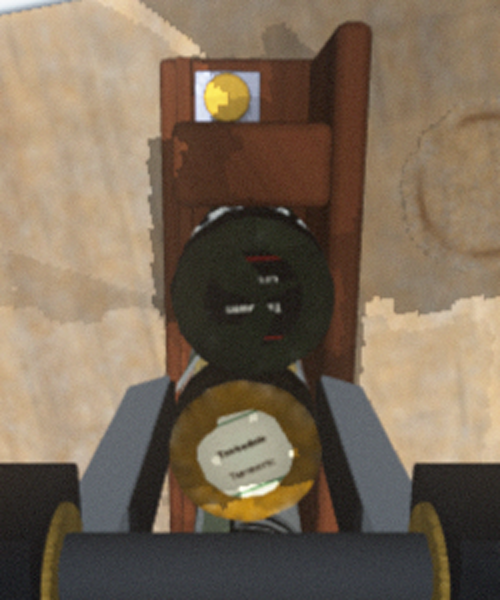

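The wrist view shows jar a's cap, at crop (253,288), touching the block at its top edge, and jar b, at (245,450), touching a. The wrist reads about 5.5 N, so they are bearing on the block. I'll release and slide along the row to jar c.

servo_tool --steps '[-0.006,-0.033,-0.01,0,0,0,-0.006,-0.033,0,0,0,0]'

```text
time: 9.57
ee_pos: [0.5717, -0.2001, 0.095]
orientation: [-0.0, 0.768, 0.641, 0.0]
wrist_force: [0.0, -0.3, -1.1]
grip_width: 0.0405
gripper_force: 6.0
```

servo_tool --steps '[0,0,0,0,0,0,0,0,0,0,0,0,0,0,0,0,0,0,0,0,0,0,0,0,0,0,0.03,0,0,0,-0.1,-0.55,0,0,0,0,-0.1,-0.55,0,0,0,0,-0.1,-0.55,0,0,0,0,-0.1,-0.53,0,0,0,0,0,0,0,0,0,0]' --grip 0.65

```text
time: 10.82
ee_pos: [0.559, -0.2678, 0.096]
orientation: [0.0, 0.769, 0.64, -0.0]
wrist_force: [0.8, -0.2, -0.0]
grip_width: 0.061
gripper_force: 0.0
```

```bash
python3 - <<'E'
from rig import *
from h import *
s=get_state(); print(s["ee_pos"].round(4))
o=np.array([.5684,-.2225]);ex=np.array([.9833,-.182]);ey=np.array([.182,.9833])
p=s["ee_pos"][:2]-o; print("tcp rack",p@ex,p@ey)
c=read_camera("top"); pickle.dump(c,open('pics/t2.pkl','wb'));im=c["pixels"][180:290,265:405,::-1]
w=read_camera("wrist")
cv2.imwrite('pics/t2.png',np.vstack([cv2.resize(im,(640,503),interpolation=cv2.INTER_CUBIC)]))
cv2.imwrite('pics/w3.png',w["pixels"][:,:,::-1])
E
```

```text
[ 0.559  -0.2678  0.096 ]
tcp rack -0.0009776189887126135 -0.046242531625308884
```

View pics/w3.png

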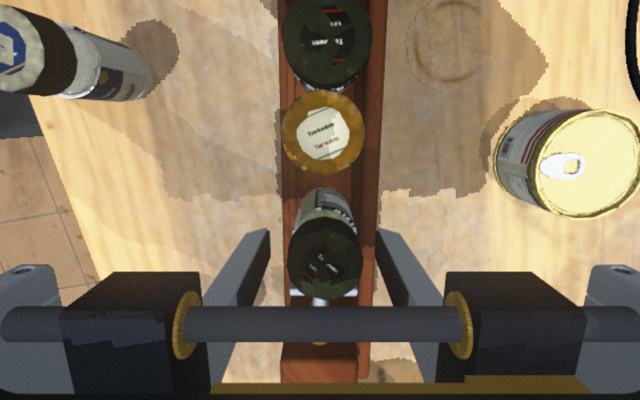

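The wrist view shows jar c's cap at (325,257) between the fingers, jar b at (323,132) and the plate's edge just below c at row 293. I'll grip c.

servo_tool --steps '[0,0,0,0,0,0,0,0,0,0,0,0,0,0,0,0,0,0,0,0,0,0,0,0,0,0,0,0,0,0]' --grip 0.38

```text
time: 11.55
ee_pos: [0.5597, -0.2658, 0.096]
orientation: [-0.0, 0.768, 0.641, 0.0]
wrist_force: [0.1, 1.1, 0.1]
grip_width: 0.0403
gripper_force: 6.0
```

servo_tool --steps '[-0.012,-0.066,0,0,0,0,-0.012,-0.066,0,0,0,0,-0.006,-0.033,0,0,0,0,0,0,0,0,0,0]'

```text
time: 12.05
ee_pos: [0.559, -0.2711, 0.0962]
orientation: [0.0, 0.768, 0.641, 0.0]
wrist_force: [1.0, 0.6, 4.9]
grip_width: 0.0406
gripper_force: 6.0
```

servo_tool --steps '[-0.006,-0.033,0,0,0,0,-0.006,-0.033,0,0,0,0,0,0,0,0,0,0]'

```text
time: 12.42
ee_pos: [0.5587, -0.2727, 0.0962]
orientation: [0.0, 0.768, 0.641, 0.0]
wrist_force: [0.5, 2.7, 5.8]
grip_width: 0.0408
gripper_force: 6.0
```

servo_tool --steps '[0,0,0.025,0,0,0,0,0,0,0,0,0]'

```text
time: 12.68
ee_pos: [0.5583, -0.2726, 0.0965]
orientation: [-0.0, 0.768, 0.641, -0.0]
wrist_force: [0.7, 1.9, 0.3]
grip_width: 0.0408
gripper_force: 6.0
```

servo_tool --steps '[-0.006,-0.033,0,0,0,0,0,0,0,0,0,0]'

```text
time: 12.92
ee_pos: [0.5581, -0.2738, 0.0965]
orientation: [-0.0, 0.768, 0.641, -0.0]
wrist_force: [0.2, 1.2, -1.0]
grip_width: 0.0404
gripper_force: 6.0
```

servo_tool --steps '[-0.006,-0.033,0,0,0,0,0,0,0,0,0,0]'

```text
time: 13.18
ee_pos: [0.5579, -0.2749, 0.0967]
orientation: [-0.0, 0.768, 0.641, -0.0]
wrist_force: [0.5, 2.3, -1.5]
grip_width: 0.0404
gripper_force: 6.0
```

servo_tool --steps '[-0.006,-0.033,0,0,0,0,0,0,0,0,0,0]'

```text
time: 13.42
ee_pos: [0.5577, -0.2759, 0.0967]
orientation: [-0.0, 0.768, 0.641, -0.0]
wrist_force: [-0.5, 2.6, -0.9]
grip_width: 0.0407
gripper_force: 6.0
```

servo_tool --steps '[-0.006,-0.033,0,0,0,0,0,0,0,0,0,0]'

```text
time: 13.68
ee_pos: [0.5577, -0.2768, 0.0967]
orientation: [-0.0, 0.768, 0.641, -0.0]
wrist_force: [-0.7, 3.3, -0.7]
grip_width: 0.0405
gripper_force: 6.0
```

```bash
python3 - <<'E'
from rig import *
from h import *
s=get_state(); print(s["wrist_force"].round(2))
w=read_camera("wrist"); pickle.dump(w,open('pics/w4.pkl','wb'))
cv2.imwrite('pics/w4.png',cv2.resize(w["pixels"][60:320,220:430,::-1],None,fx=2.2,fy=2.2,interpolation=cv2.INTER_CUBIC))
E
```

```text
[-0.67  3.28 -0.75]
```

View pics/w4.png

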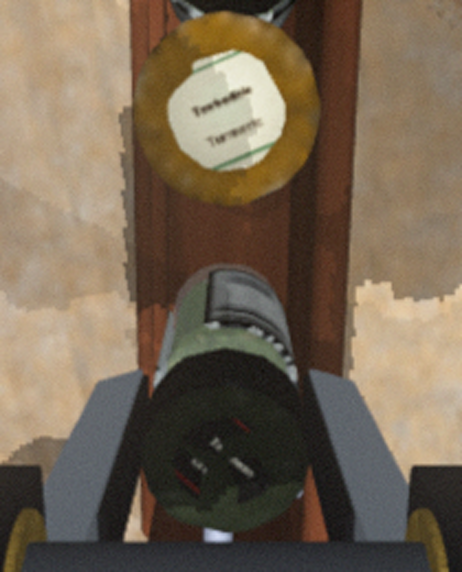

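The view shows c's cap at crop (222,440) backed against the plate rod and b at (227,108). The wrist reads 3.3 N, so the plate is yielding. I'll ease back to the plate's rest position and release.

servo_tool --steps '[0.006,0.033,0,0,0,0,0.006,0.033,0,0,0,0,0.003,0.016,-0.02,0,0,0,0,0,0,0,0,0]'

```text
time: 14.22
ee_pos: [0.5584, -0.2744, 0.0963]
orientation: [0.0, 0.768, 0.641, 0.0]
wrist_force: [-0.2, 2.8, 1.6]
grip_width: 0.0403
gripper_force: 6.0
```

servo_tool --steps '[0,0,0,0,0,0,0,0,0,0,0,0,0,0,0,0,0,0,0,0,0,0,0,0]' --grip 0.8

```text
time: 14.72
ee_pos: [0.5581, -0.2744, 0.0961]
orientation: [0.0, 0.768, 0.641, -0.0]
wrist_force: [-0.5, -0.4, -0.3]
grip_width: 0.0744
gripper_force: 0.0
```

servo_tool --steps '[0,0,0.9,0,0,0,0,0,0.9,0,0,0,0,0,0.9,0,0,0,0,0,0.9,0,0,0,0,0,0,0,0,0]'

```text
time: 15.35
ee_pos: [0.559, -0.2749, 0.206]
orientation: [0.001, 0.768, 0.641, 0.001]
wrist_force: [0.3, -0.1, -0.8]
grip_width: 0.075
gripper_force: 0.0
```

```bash
python3 - <<'E'
from rig import *
from h import *
s=get_state(); print(s["ee_pos"].round(4))
w=read_camera("wrist"); pickle.dump(w,open('pics/w5.pkl','wb')); cv2.imwrite('pics/w5.png',w["pixels"][:,:,::-1])
o=np.array([.5684,-.2225]);ex=np.array([.9833,-.182]);ey=np.array([.182,.9833])
p=s["ee_pos"][:2]-o; print("tcp rack",p@ex,p@ey)
E
```

```text
[ 0.559  -0.2749  0.206 ]
tcp rack 0.0002865657091759406 -0.05318963122048881
```

View pics/w5.png

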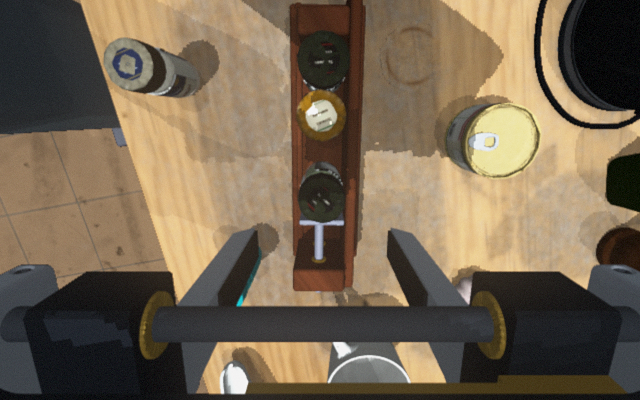

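The wrist view shows b at (321,115), c at (322,198) touching the plate's edge at row 222, and jar_new's cap at (129,64).

```bash
python3 - <<'E'
from h import *
c=pickle.load(open('pics/w5.pkl','rb'))
o=np.array([.5684,-.2225]);ex=np.array([.9833,-.182]);ey=np.array([.182,.9833])
for n,u,v,z in[("a",322,58,.119),("b",321,115,.119),("c",322,198,.119),("plate",320,222,.094),("new",129,64,.105),("newL",122,64,.105)]:
    p=ray(c,(u,v),z)[:2]; print(n,p.round(4),((p-o)@ex*1e3).round(1),((p-o)@ey*1e3).round(1))
E
```

```text
a [ 0.579  -0.1618] -0.6 61.6
b [ 0.5708 -0.2025] -1.3 20.1
c [ 0.5596 -0.2687] -0.3 -47.0
plate [ 0.5526 -0.2972] -2.0 -76.3
new [ 0.4277 -0.1366] -154.0 58.8
newL [ 0.4222 -0.1356] -159.6 58.8
```

```bash
python3 - <<'E'
from rig import *
from h import *
w=pickle.load(open('pics/w4.pkl','rb'))
o=np.array([.5684,-.2225]);ex=np.array([.9833,-.182]);ey=np.array([.182,.9833])
for u,v in((321,260),(323,109)):
    p=ray(w,(u,v),.119)[:2]; print("w4",((p-o)@ex*1e3).round(1),((p-o)@ey*1e3).round(1))
c=read_camera("top"); pickle.dump(c,open('pics/t3.pkl','wb'))
a=c["pixels"][180:290,265:405,::-1]
b=read_camera("wrist")["pixels"][20:290,260:390,::-1]
A=cv2.resize(a,(600,471),interpolation=cv2.INTER_CUBIC); B=cv2.resize(b,(200,471) ,interpolation=cv2.INTER_CUBIC)
cv2.imwrite('pics/t3.png',np.hstack([A,B]))
E
```

```text
w4 -1.8 -54.9
w4 -1.1 20.3
```

View pics/t3.png

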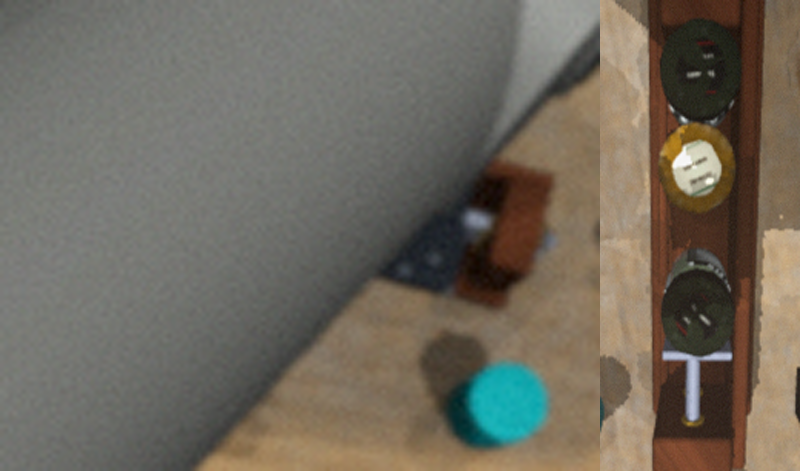

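Once released, the preloaded plate pushed jar c back to y≈-47 mm, against -55 mm while held. I'll grip it again and this time release only after the plate force has dropped to zero.

servo_tool --steps '[0.036,0.2,-0.9,0,0,0,0,0,-0.9,0,0,0,0,0,-0.9,0,0,0,0,0,-0.9,0,0,0,0,0,0,0,0,0,0,0,0,0,0,0]' --grip 0.65

```text
time: 16.25
ee_pos: [0.5593, -0.2687, 0.0966]
orientation: [0.0, 0.768, 0.641, -0.0]
wrist_force: [1.3, 0.1, 1.4]
grip_width: 0.0611
gripper_force: 0.0
```

servo_tool --steps '[0,0,0,0,0,0,0,0,0,0,0,0,0,0,0,0,0,0,0,0,0,0,0,0,0,0,0.02,0,0,0,0,0,0,0,0,0]' --grip 0.38

```text
time: 17.0
ee_pos: [0.5592, -0.2683, 0.0967]
orientation: [-0.0, 0.768, 0.641, -0.0]
wrist_force: [-0.5, 0.2, 0.8]
grip_width: 0.0409
gripper_force: 6.0
```

servo_tool --steps '[-0.006,-0.033,0,0,0,0,-0.006,-0.033,0,0,0,0,0,0,0,0,0,0]'

```text
time: 17.38
ee_pos: [0.559, -0.2705, 0.0969]
orientation: [0.0, 0.768, 0.641, 0.0]
wrist_force: [-0.1, 1.7, 5.9]
grip_width: 0.0406
gripper_force: 6.0
```

servo_tool --steps '[-0.006,-0.033,0,0,0,0,0,0,0,0,0,0]'

```text
time: 17.62
ee_pos: [0.5589, -0.2714, 0.0969]
orientation: [0.0, 0.768, 0.641, 0.0]
wrist_force: [-0.0, 1.7, 4.8]
grip_width: 0.0407
gripper_force: 6.0
```

servo_tool --steps '[0,0,0.035,0,0,0,0,0,0,0,0,0]'

```text
time: 17.88
ee_pos: [0.5585, -0.2713, 0.0976]
orientation: [-0.0, 0.768, 0.641, -0.0]
wrist_force: [0.3, 0.6, -1.1]
grip_width: 0.0405
gripper_force: 6.0
```

servo_tool --steps '[-0.006,-0.033,0,0,0,0,0,0,0,0,0,0]'

```text
time: 18.12
ee_pos: [0.5584, -0.2724, 0.0977]
orientation: [-0.0, 0.768, 0.641, -0.0]
wrist_force: [0.2, -0.2, -0.9]
grip_width: 0.0405
gripper_force: 6.0
```

servo_tool --steps '[-0.006,-0.033,0,0,0,0,0,0,0,0,0,0]'

```text
time: 18.38
ee_pos: [0.5583, -0.2731, 0.0977]
orientation: [-0.0, 0.768, 0.641, 0.0]
wrist_force: [0.1, 0.9, -0.0]
grip_width: 0.041
gripper_force: 6.0
```

```bash
python3 - <<'E'
from rig import *
import numpy as np
for i in range(3):
    read_camera("side"); s=get_state(); print(s["wrist_force"].round(2),s["torque"].round(2))
E
```

```text
[ 0.6   1.14 -0.63] [ 0.28  0.03 -0.01]
[-0.96  1.66 -1.83] [0.32 0.09 0.04]
[-0.33  3.22 -0.53] [0.29 0.06 0.01]
```

servo_tool --steps '[0.004,0.023,0,0,0,0,0,0,-0.02,0,0,0,0,0,0,0,0,0]'

```text
time: 18.9
ee_pos: [0.5584, -0.2727, 0.0971]
orientation: [-0.0, 0.768, 0.641, -0.0]
wrist_force: [-0.3, 0.4, -0.8]
grip_width: 0.0401
gripper_force: 6.0
```

```bash
python3 - <<'E'
from rig import *
import numpy as np
for i in range(4):
    read_camera("side"); s=get_state(); print(s["wrist_force"].round(2),s["torque"].round(2))
E
```

```text
[-0.06 -1.22 -0.2 ] [-0.11  0.06  0.02]
[ 0.9  -0.36 -0.7 ] [-0.05  0.06 -0.01]
[-0.83  0.97 -0.74] [-0.11  0.11  0.  ]
[-0.36 -0.11 -0.64] [-0.06  0.06  0.03]
```

servo_tool --steps '[0,0,0,0,0,0,0,0,0,0,0,0,0,0,0,0,0,0]' --grip 0.8

```text
time: 19.48
ee_pos: [0.5585, -0.2726, 0.0972]
orientation: [0.0, 0.768, 0.641, 0.0]
wrist_force: [0.8, 0.5, 0.3]
grip_width: 0.0673
gripper_force: 0.0
```

servo_tool --steps '[0,0,0.9,0,0,0,0,0,0.9,0,0,0,0,0,0.9,0,0,0,0,0,0.9,0,0,0,0,0,0,0,0,0]'

```text
time: 20.1
ee_pos: [0.5593, -0.2731, 0.207]
orientation: [0.001, 0.768, 0.641, 0.001]
wrist_force: [0.5, -0.4, -0.2]
grip_width: 0.0753
gripper_force: 0.0
```

```bash
python3 - <<'E'
from rig import *
from h import *
s=get_state(); print(s["ee_pos"].round(4))
w=read_camera("wrist"); pickle.dump(w,open('pics/w6.pkl','wb'))
g=cv2.cvtColor(w["pixels"],cv2.COLOR_RGB2GRAY); sub=cv2.GaussianBlur(g[20:260,260:390],(3,3),0)
C=cv2.HoughCircles(sub,cv2.HOUGH_GRADIENT,1,30,param1=100,param2=10,minRadius=21,maxRadius=29)
o=np.array([.5684,-.2225]);ex=np.array([.9833,-.182]);ey=np.array([.182,.9833])
for u,v,r in C[0][:8]:
    p=ray(w,(u+260,v+20),.119)[:2]; print((u+260,v+20,r),((p-o)@ex*1e3).round(1),((p-o)@ey*1e3).round(1))
cv2.imwrite('pics/w6.png',cv2.resize(w["pixels"][20:300,260:390,::-1],(279,600),interpolation=cv2.INTER_CUBIC))
E
```

```text
[ 0.5593 -0.2731  0.207 ]
(np.float32(320.5), np.float32(117.5), np.float32(25.1)) -1.7 20.0
(np.float32(324.5), np.float32(201.5), np.float32(27.3)) 1.8 -48.5
```

View pics/w6.png

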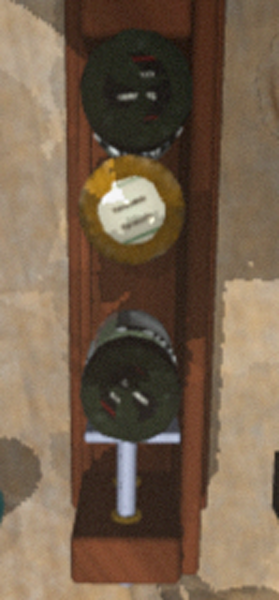

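The wrist view shows b at crop (132,209) and c at (130,388). That is y=20 and -48 mm, with c still about 7 mm short of the plate: it tilted in the grip and righted itself on release. I'll push c low and flat instead, with the shut fingers (16 mm along the row) in the 27 mm gap.

servo_tool --steps '[0.115,0.61,0,0,0,0,0.115,0.61,0,0,0,0,0,0,0,0,0,0,0,0,0,0,0,0,0,0,0,0,0,0,0,0,0,0,0,0]' --grip 0

```text
time: 20.9
ee_pos: [0.5652, -0.2365, 0.2052]
orientation: [0.0, 0.768, 0.64, -0.0]
wrist_force: [0.1, 0.4, 0.1]
grip_width: 0.0189
gripper_force: 0.0
```

```bash
python3 - <<'E'
from rig import *
from h import *
s=get_state(); print(s["ee_pos"].round(4),s["grip_width"])
o=np.array([.5684,-.2225]);ex=np.array([.9833,-.182]);ey=np.array([.182,.9833])
p=s["ee_pos"][:2]-o; print("tcp rack",p@ex,p@ey)
E
```

```text
[ 0.5652 -0.2365  0.2052] 0.01892690594526593
tcp rack -0.0005891410636535232 -0.014342901393622482
```

servo_tool --steps '[0,0,-0.8,0,0,0,0,0,-0.8,0,0,0,0,0,-0.8,0,0,0,0,0,-0.5,0,0,0,0,0,-0.5,0,0,0,0,0,0,0,0,0]'

```text
time: 21.65
ee_pos: [0.565, -0.2359, 0.1024]
orientation: [-0.001, 0.768, 0.641, -0.0]
wrist_force: [0.2, -0.2, -0.2]
grip_width: 0.0006
gripper_force: 0.0
```

servo_tool --steps '[0,0,-0.5,0,0,0,0,0,-0.5,0,0,0,0,0,-0.5,0,0,0,0,0,0,0,0,0]'

```text
time: 22.15
ee_pos: [0.5646, -0.2358, 0.0567]
orientation: [-0.001, 0.768, 0.641, -0.001]
wrist_force: [0.5, 0.1, 0.1]
grip_width: 0.0004
gripper_force: 0.0
```

servo_tool --steps '[-0.012,-0.066,0,0,0,0,-0.012,-0.066,0,0,0,0,-0.012,-0.066,0,0,0,0,-0.012,-0.066,0,0,0,0,0,0,0,0,0,0]'

```text
time: 22.78
ee_pos: [0.5639, -0.2441, 0.0583]
orientation: [0.0, 0.768, 0.641, 0.0]
wrist_force: [0.7, 0.5, 1.2]
grip_width: 0.0005
gripper_force: 0.0
```

servo_tool --steps '[-0.006,-0.033,0,0,0,0,-0.006,-0.033,0,0,0,0,-0.006,-0.033,0,0,0,0,0,0,0,0,0,0]'

```text
time: 23.28
ee_pos: [0.5634, -0.2467, 0.0581]
orientation: [-0.0, 0.768, 0.641, 0.0]
wrist_force: [1.0, 2.5, 0.5]
grip_width: 0.0003
gripper_force: 0.9
```

servo_tool --steps '[-0.006,-0.033,0,0,0,0,0,0,0,0,0,0]'

```text
time: 23.52
ee_pos: [0.5633, -0.2477, 0.0582]
orientation: [-0.0, 0.768, 0.641, 0.0]
wrist_force: [0.5, 2.7, 0.7]
grip_width: 0.0008
gripper_force: 1.5
```

servo_tool --steps '[-0.006,-0.033,0,0,0,0,0,0,0,0,0,0]'

```text
time: 23.78
ee_pos: [0.563, -0.2489, 0.0582]
orientation: [-0.0, 0.768, 0.641, -0.0]
wrist_force: [0.7, 2.5, 0.9]
grip_width: 0.0003
gripper_force: 1.5
```

servo_tool --steps '[-0.006,-0.033,0,0,0,0,0,0,0,0,0,0]'

```text
time: 24.02
ee_pos: [0.5628, -0.2499, 0.0582]
orientation: [-0.0, 0.768, 0.641, -0.0]
wrist_force: [0.3, 3.8, -0.1]
grip_width: 0.0006
gripper_force: 1.5
```

servo_tool --steps '[0.003,0.017,0,0,0,0,0.003,0.017,0,0,0,0,0.003,0.017,0,0,0,0,0.003,0.017,0,0,0,0,0.003,0.017,0,0,0,0,0.003,0.017,0,0,0,0,0.003,0.017,0,0,0,0,0.003,0.017,0,0,0,0,0.012,0.066,0,0,0,0,0.012,0.066,0,0,0,0,0,0,0,0,0,0]'

```text
time: 25.4
ee_pos: [0.5644, -0.2416, 0.0581]
orientation: [-0.0, 0.768, 0.641, -0.0]
wrist_force: [-0.5, 1.1, 0.2]
grip_width: 0.0004
gripper_force: 0.0
```

servo_tool --steps '[0,0,0.5,0,0,0,0,0,0.7,0,0,0,0,0,0.9,0,0,0,0,0,0.9,0,0,0,0,0,0.9,0,0,0,0,0,0.9,0,0,0,0,0,0,0,0,0]'

```text
time: 26.28
ee_pos: [0.5653, -0.2425, 0.2055]
orientation: [0.002, 0.768, 0.641, 0.001]
wrist_force: [-0.4, -0.3, -0.3]
grip_width: 0.0007
gripper_force: 0.0
```

```bash
python3 - <<'E'
from rig import *
from h import *
s=get_state(); print(s["ee_pos"].round(4))
w=read_camera("wrist"); pickle.dump(w,open('pics/w7.pkl','wb'))
cv2.imwrite('pics/w7.png',w["pixels"][:,:,::-1])
g=cv2.cvtColor(w["pixels"],cv2.COLOR_RGB2GRAY); x0,y0=60,0; sub=cv2.GaussianBlur(g[y0:290,x0:390],(3,3),0)
C=cv2.HoughCircles(sub,cv2.HOUGH_GRADIENT,1,30,param1=100,param2=12,minRadius=20,maxRadius=30)
o=np.array([.5684,-.2225]);ex=np.array([.9833,-.182]);ey=np.array([.182,.9833])
for u,v,r in C[0][:8]:
    p=ray(w,(u+x0,v+y0),.119)[:2]; print((u+x0,v+y0,r),((p-o)@ex*1e3).round(1),((p-o)@ey*1e3).round(1))
E
```

```text
[ 0.5653 -0.2425  0.2055]
(np.float32(146.5), np.float32(109.5), np.float32(22.8)) -136.7 56.8
(np.float32(320.5), np.float32(236.5), np.float32(23.9)) -1.1 -48.1
(np.float32(319.5), np.float32(156.5), np.float32(24.6)) -2.0 20.6
(np.float32(199.5), np.float32(93.5), np.float32(20.7)) -94.4 68.8
(np.float32(321.5), np.float32(66.5), np.float32(26.1)) -0.5 88.5
(np.float32(245.5), np.float32(47.5), np.float32(26.0)) -57.2 101.6
```

View pics/w7.png

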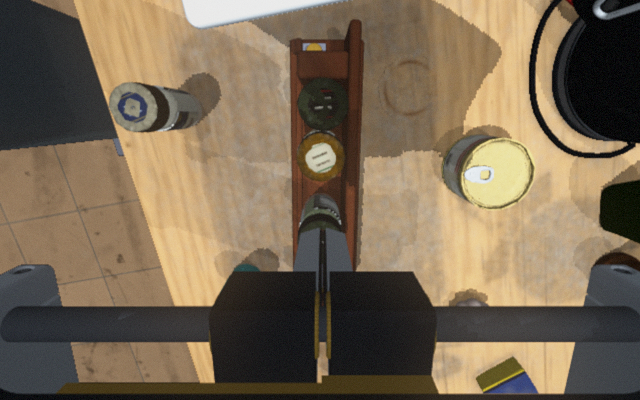

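The fingers hide c's cap in this view; b is at (320,156) and jar_new's cap at (129,107). I'll move over jar_new and check c from the top camera there.

servo_tool --steps '[-0.77,0.585,0,0,0,0,-0.77,0.585,0,0,0,0,-0.77,0.585,0,0,0,0,-0.77,0.585,0,0,0,0,-0.77,0.585,0,0,0,0,-0.77,0.585,0,0,0,0,0,0,0,0,0,0]' --grip 0.7 --grip_force 15

```text
time: 27.2
ee_pos: [0.4243, -0.1354, 0.202]
orientation: [-0.001, 0.767, 0.641, 0.001]
wrist_force: [-0.4, -0.5, 0.6]
grip_width: 0.0646
gripper_force: 0.0
```

```bash
python3 - <<'E'
from rig import *
from h import *
s=get_state(); print(s["ee_pos"].round(4),s["orientation"].round(3),s["q"].round(2))
w=read_camera("wrist"); pickle.dump(w,open('pics/w8.pkl','wb'))
t=read_camera("top"); pickle.dump(t,open('pics/t4.pkl','wb'))
A=cv2.resize(w["pixels"][:,:,::-1],(480,300)); B=cv2.resize(t["pixels"][180:290,265:405,::-1],(480,300),interpolation=cv2.INTER_CUBIC)
cv2.imwrite('pics/m8.png',np.vstack([A,B]))
print(proj(w,[.4265,-.1372,.105]).round(0))
E
```

```text
[ 0.4243 -0.1354  0.202 ] [-0.001  0.767  0.641  0.001] [-0.58  0.03  0.77  2.13 -0.03  0.99  0.03]
[326. 204.]
```

View pics/m8.png

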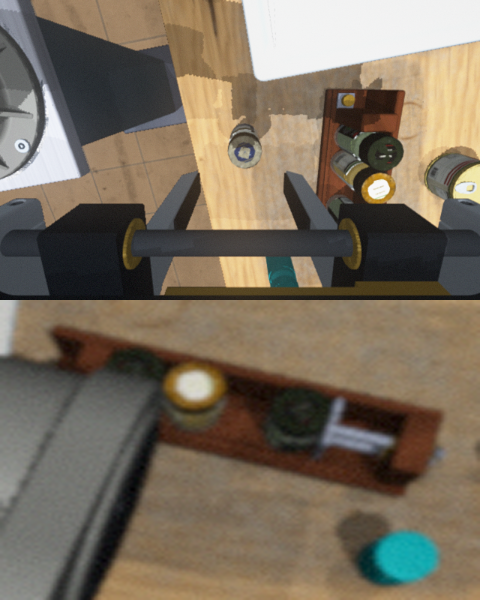

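The wrist view (upper panel) shows jar_new's cap at full-scale px (327,203), matching the estimate. The top view (lower panel) shows c's cap now against the plate edge. I'll compute the distances.

```bash
python3 - <<'E'
from h import *
o=np.array([.5684,-.2225]);ex=np.array([.9833,-.182]);ey=np.array([.182,.9833])
for f,n in(("top0","t0"),("t4","t4")):
    c=pickle.load(open(f'pics/{f}.pkl','rb')); g=cv2.cvtColor(c["pixels"],cv2.COLOR_RGB2GRAY)
    sub=cv2.resize(g[190:250,310:400],None,fx=6,fy=6,interpolation=cv2.INTER_CUBIC)
    # brightness profile along row at plate-top height offset from rod
    ys=np.arange(-90,-40,1.)
    for x,z in((-10,.094),(0,.119)):
        q=[proj(c,[*(o+ex*x/1e3+ey*y/1e3),z]) for y in ys]
        m=np.array(q,np.float32); v=cv2.remap(g,m[:,:1],m[:,1:],cv2.INTER_LINEAR)[:,0]
        print(n,x,z,dict(zip(ys.astype(int).tolist(),v.tolist())))
c=pickle.load(open('pics/t4.pkl','rb'))
for n,u,v in(("b",195,85),("c",302,112)):
    p=ray(c,(265+u/3.4286-.4,180+v/2.727-.4),.119)[:2]; print(n,((p-o)@ex*1e3).round(1),((p-o)@ey*1e3).round(1))
E
```

```text
t0 -10 0.094 {-90: 117, -89: 119, -88: 119, -87: 119, -86: 118, -85: 116, -84: 115, -83: 115, -82: 117, -81: 120, -80: 123, -79: 125, -78: 121, -77: 115, -76: 102, -75: 85, -74: 67, -73: 54, -72: 40, -71: 37, -70: 38, -69: 41, -68: 45, -67: 47, -66: 44, -65: 40, -64: 36, -63: 33, -62: 30, -61: 30, -60: 30, -59: 29, -58: 29, -57: 29, -56: 28, -55: 27, -54: 28, -53: 29, -52: 29, -51: 28, -50: 28, -49: 28, -48: 27, -47: 27, -46: 27, -45: 26, -44: 25, -43: 24, -42: 28, -41: 30}
t0 0 0.119 {-90: 27, -89: 27, -88: 26, -87: 24, -86: 22, -85: 22, -84: 26, -83: 30, -82: 43, -81: 58, -80: 76, -79: 96, -78: 112, -77: 117, -76: 121, -75: 108, -74: 94, -73: 76, -72: 57, -71: 42, -70: 34, -69: 26, -68: 27, -67: 28, -66: 28, -65: 27, -64: 27, -63: 28, -62: 29, -61: 29, -60: 28, -59: 28, -58: 28, -57: 29, -56: 30, -55: 31, -54: 33, -53: 34, -52: 37, -51: 39, -50: 40, -49: 40, -48: 41, -47: 39, -46: 36, -45: 36, -44: 36, -43: 34, -42: 30, -41: 27}
t4 -10 0.094 {-90: 125, -89: 125, -88: 125, -87: 123, -86: 121, -85: 119, -84: 118, -83: 120, -82: 124, -81: 127, -80: 131, -79: 133, -78: 127, -77: 119, -76: 105, -75: 89, -74: 71, -73: 55, -72: 39, -71: 34, -70: 31, -69: 31, -68: 32, -67: 34, -66: 33, -65: 32, -64: 31, -63: 29, -62: 27, -61: 29, -60: 30, -59: 29, -58: 28, -57: 29, -56: 29, -55: 28, -54: 28, -53: 27, -52: 29, -51: 31, -50: 31, -49: 29, -48: 28, -47: 29, -46: 30, -45: 29, -44: 28, -43: 28, -42: 29, -41: 29}
t4 0 0.119 {-90: 23, -89: 22, -88: 21, -87: 21, -86: 21, -85: 24, -84: 28, -83: 32, -82: 46, -81: 63, -80: 80, -79: 98, -78: 111, -77: 112, -76: 111, -75: 98, -74: 83, -73: 67, -72: 50, -71: 37, -70: 32, -69: 28, -68: 30, -67: 30, -66: 29, -65: 28, -64: 28, -63: 31, -62: 33, -61: 33, -60: 34, -59: 35, -58: 37, -57: 40, -56: 44, -55: 48, -54: 48, -53: 47, -52: 44, -51: 40, -50: 37, -49: 33, -48: 29, -47: 27, -46: 24, -45: 23, -44: 23, -43: 25, -42: 27, -41: 29}
b -0.7 18.0
c -3.4 -55.3
```

Jar c is now at y≈-55, touching the plate face at about -76, and b is at about +19. Now I'll grip jar_new.

servo_tool --steps '[0.07,-0.06,-0.9,0,0,0,0,0,-0.9,0,0,0,0,0,-0.9,0,0,0,0,0,-0.9,0,0,0,0,0,-0.43,0,0,0,0,0,0,0,0,0]'

```text
time: 28.05
ee_pos: [0.4276, -0.1389, 0.0808]
orientation: [-0.0, 0.768, 0.64, -0.001]
wrist_force: [-0.6, -0.0, 0.0]
grip_width: 0.0656
gripper_force: 0.0
```

servo_tool --steps '[0,0,0,0,0,0,0,0,0,0,0,0,0,0,0,0,0,0,0,0,0,0,0,0,0,0,0,0,0,0,0,0,0,0,0,0]' --grip 0.35

```text
time: 28.8
ee_pos: [0.4282, -0.1383, 0.0817]
orientation: [0.0, 0.768, 0.641, 0.0]
wrist_force: [-1.0, 0.8, 8.7]
grip_width: 0.0404
gripper_force: 15.0
```

servo_tool --steps '[0,0,0.5,0,0,0,0,0,0.5,0,0,0,0,0,0,0,0,0]'

```text
time: 29.18
ee_pos: [0.4287, -0.1382, 0.1126]
orientation: [0.001, 0.768, 0.641, 0.001]
wrist_force: [-0.3, 0.7, -2.1]
grip_width: 0.0405
gripper_force: 15.0
```

servo_tool --steps '[0.51,-0.65,0,0,0,0,0.51,-0.65,0,0,0,0,0.51,-0.65,0,0,0,0,0.51,-0.65,0,0,0,0,0.51,-0.65,0,0,0,0,0,0,0,0,0,0,0,0,0,0,0,0]'

```text
time: 30.05
ee_pos: [0.5037, -0.2354, 0.1109]
orientation: [-0.0, 0.768, 0.641, -0.0]
wrist_force: [0.2, 0.5, -1.9]
grip_width: 0.0402
gripper_force: 15.0
```

```bash
python3 - <<'E'
from rig import *
from h import *
s=get_state(); print(s["ee_pos"].round(4),s["wrist_force"].round(1),s["torque"].round(2))
o=np.array([.5684,-.2225]);ex=np.array([.9833,-.182]);ey=np.array([.182,.9833])
p=s["ee_pos"][:2]-o; print("tcp rack",p@ex,p@ey)
w=read_camera("wrist"); pickle.dump(w,open('pics/w9.pkl','wb'))
cv2.imwrite('pics/w9.png',w["pixels"][:,:,::-1])
print(proj(w,[*(o+ey*.019),.119]),proj(w,[*s["ee_pos"][:2],s["ee_pos"][2]+.023]))
E
```

```text
[ 0.5037 -0.2354  0.1109] [ 0.2  0.5 -1.9] [-0.08  0.09  0.02]
tcp rack -0.061244958004692936 -0.02441482453922025
[439.77678473 173.60276015] [323.17700645 261.38423291]
```

View pics/w9.png

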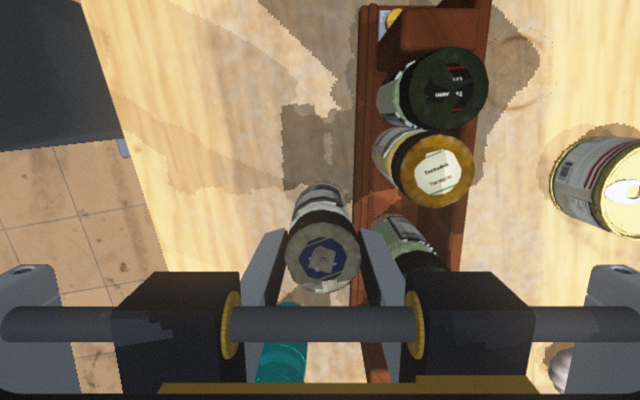

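The wrist view shows the held cap at (323,257), y≈-22 mm, and b's cap at (437,171), y≈20 mm. A slight bias toward the plate is right. I'll lower to just above the lip and slide in.

servo_tool --steps '[-0.006,-0.033,-0.13,0,0,0,0,0,-0.12,0,0,0,0.525,-0.097,0,0,0,0,0.525,-0.097,0,0,0,0,0,0,0,0,0,0]'

```text
time: 30.72
ee_pos: [0.5371, -0.2425, 0.1035]
orientation: [0.0, 0.767, 0.641, -0.0]
wrist_force: [0.8, 2.6, -0.5]
grip_width: 0.0401
gripper_force: 16.4
```

servo_tool --steps '[0.1,-0.018,0,0,0,0,0.1,-0.018,0,0,0,0,0.1,-0.018,0,0,0,0,0,0,0,0,0,0]'

```text
time: 31.22
ee_pos: [0.5439, -0.2436, 0.1034]
orientation: [-0.001, 0.768, 0.641, -0.0]
wrist_force: [-1.1, 4.4, -2.5]
grip_width: 0.0403
gripper_force: 15.0
```

servo_tool --steps '[0.1,-0.018,0,0,0,0,0.1,-0.018,0,0,0,0,0,0,0,0,0,0]'

```text
time: 31.6
ee_pos: [0.5501, -0.2447, 0.1035]
orientation: [-0.001, 0.768, 0.641, -0.0]
wrist_force: [-1.6, 5.1, -1.8]
grip_width: 0.0403
gripper_force: 15.0
```

servo_tool --steps '[0.1,-0.018,0,0,0,0,0.1,-0.018,0,0,0,0,0,0,0,0,0,0]'

```text
time: 31.98
ee_pos: [0.5563, -0.246, 0.1036]
orientation: [-0.001, 0.768, 0.641, -0.0]
wrist_force: [-1.2, 4.6, -2.2]
grip_width: 0.0402
gripper_force: 15.0
```

servo_tool --steps '[0.1,-0.018,0,0,0,0,0.1,-0.018,0,0,0,0,0.03,-0.006,0,0,0,0,0,0,0,0,0,0]'

```text
time: 32.48
ee_pos: [0.5635, -0.2476, 0.1038]
orientation: [0.0, 0.768, 0.641, 0.0]
wrist_force: [-0.7, 4.6, -2.8]
grip_width: 0.0404
gripper_force: 15.0
```

```bash
python3 - <<'E'
from rig import *
from h import *
s=get_state(); print(s["ee_pos"].round(4),s["wrist_force"].round(1),s["torque"].round(2))
o=np.array([.5684,-.2225]);ex=np.array([.9833,-.182]);ey=np.array([.182,.9833])
p=s["ee_pos"][:2]-o; print("tcp rack",p@ex,p@ey)
w=read_camera("wrist"); pickle.dump(w,open('pics/w10.pkl','wb'))
cv2.imwrite('pics/w10.png',w["pixels"][40:380,180:460,::-1])
E
```

```text
[ 0.5635 -0.2476  0.1038] [-0.7  4.6 -2.8] [ 0.9   0.25 -0.  ]
tcp rack -0.00020999551425080422 -0.025585103338239056
```

View pics/w10.png

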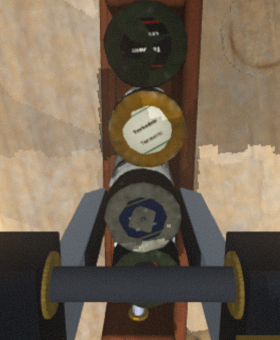

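The view shows jar_new, cap at crop (142,215), between b at (148,128) and c below it, centred in the trough with a small gap to b. That is more pictures than allowed, so I'll finish on force and numeric readings only. Now lowering.

servo_tool --steps '[0,0,-0.06,0,0,0,0,0,-0.06,0,0,0,0,0,-0.06,0,0,0,0,0,0,0,0,0]'

```text
time: 33.02
ee_pos: [0.5635, -0.2476, 0.0982]
orientation: [-0.0, 0.768, 0.641, -0.0]
wrist_force: [1.0, 3.5, -2.0]
grip_width: 0.0407
gripper_force: 15.0
```

servo_tool --steps '[0,0,-0.03,0,0,0,0,0,0,0,0,0]'

```text
time: 33.28
ee_pos: [0.5635, -0.2477, 0.0974]
orientation: [-0.0, 0.768, 0.641, -0.0]
wrist_force: [1.7, 3.7, -0.6]
grip_width: 0.0406
gripper_force: 15.0
```

servo_tool --steps '[0,0,-0.03,0,0,0,0,0,0,0,0,0]'

```text
time: 33.52
ee_pos: [0.5635, -0.2477, 0.0965]
orientation: [-0.0, 0.768, 0.641, 0.0]
wrist_force: [1.3, 4.5, -1.2]
grip_width: 0.0405
gripper_force: 15.0
```

servo_tool --steps '[0,0,-0.03,0,0,0,0,0,0,0,0,0]'

```text
time: 33.78
ee_pos: [0.5638, -0.2477, 0.0962]
orientation: [0.0, 0.768, 0.641, 0.0]
wrist_force: [-1.1, 5.9, 7.1]
grip_width: 0.0404
gripper_force: 15.0
```

servo_tool --steps '[0,0,-0.02,0,0,0,0,0,0,0,0,0]'

```text
time: 34.02
ee_pos: [0.564, -0.2479, 0.0959]
orientation: [0.0, 0.768, 0.641, 0.0]
wrist_force: [-0.6, 6.8, 12.0]
grip_width: 0.0406
gripper_force: 15.0
```

servo_tool --steps '[0.004,0.02,0.025,0,0,0,0.003,0.015,0,0,0,0,0,0,0,0,0,0]'

```text
time: 34.4
ee_pos: [0.5638, -0.2468, 0.0959]
orientation: [0.0, 0.768, 0.641, -0.0]
wrist_force: [0.7, 2.9, 3.7]
grip_width: 0.0406
gripper_force: 15.0
```

servo_tool --steps '[0.003,0.015,0,0,0,0,0.003,0.015,0,0,0,0,0,0,0,0,0,0]'

```text
time: 34.78
ee_pos: [0.5639, -0.2457, 0.0958]
orientation: [-0.0, 0.768, 0.641, -0.0]
wrist_force: [0.1, 2.7, 2.6]
grip_width: 0.0402
gripper_force: 15.0
```

servo_tool --steps '[0.003,0.015,0,0,0,0,0.003,0.015,0,0,0,0,0,0,0,0,0,0]'

```text
time: 35.15
ee_pos: [0.5639, -0.2448, 0.0957]
orientation: [-0.0, 0.768, 0.641, -0.0]
wrist_force: [-0.2, 1.2, -0.5]
grip_width: 0.0404
gripper_force: 15.0
```

servo_tool --steps '[0.003,0.015,0,0,0,0,0,0,0,0,0,0]'

```text
time: 35.4
ee_pos: [0.5639, -0.2447, 0.0957]
orientation: [-0.0, 0.768, 0.641, -0.0]
wrist_force: [-1.5, -2.0, -2.4]
grip_width: 0.0402
gripper_force: 15.0
```

servo_tool --steps '[-0.002,-0.01,-0.025,0,0,0,0,0,0,0,0,0]'

```text
time: 35.65
ee_pos: [0.564, -0.2448, 0.0955]
orientation: [-0.0, 0.768, 0.641, 0.0]
wrist_force: [-2.8, 1.6, 7.6]
grip_width: 0.0405
gripper_force: 15.0
```

servo_tool --steps '[0,0,-0.015,0,0,0,0,0,0,0,0,0]'

```text
time: 35.9
ee_pos: [0.5642, -0.2448, 0.0954]
orientation: [0.0, 0.768, 0.641, 0.0]
wrist_force: [-4.5, 1.7, 11.9]
grip_width: 0.0402
gripper_force: 15.0
```

servo_tool --steps '[0,0,0,0,0,0,0,0,0,0,0,0,0,0,0,0,0,0,0,0,0,0,0,0]' --grip 0.75

```text
time: 36.4
ee_pos: [0.5641, -0.2447, 0.0946]
orientation: [-0.0, 0.768, 0.641, -0.0]
wrist_force: [0.1, -0.6, -0.0]
grip_width: 0.0702
gripper_force: 0.0
```

servo_tool --steps '[0,0,0.6,0,0,0,0,0,0.9,0,0,0,0,0,0.9,0,0,0,0,0,0.9,0,0,0,-0.5,0,0.3,0,0,0,-0.5,0,0,0,0,0,0,0,0,0,0,0]'

```text
time: 37.28
ee_pos: [0.5323, -0.2445, 0.2021]
orientation: [-0.001, 0.768, 0.64, 0.0]
wrist_force: [0.9, 0.0, 0.6]
grip_width: 0.0704
gripper_force: 0.0
```

```bash
python3 - <<'E'
from rig import *
from h import *
s=get_state(); print(s["time"],s["ee_pos"].round(4),s["wrist_force"].round(1))
w=read_camera("wrist"); pickle.dump(w,open('pics/w11.pkl','wb'))
o=np.array([.5684,-.2225]);ex=np.array([.9833,-.182]);ey=np.array([.182,.9833])
g=cv2.GaussianBlur(cv2.cvtColor(w["pixels"],cv2.COLOR_RGB2GRAY),(3,3),0)
C=cv2.HoughCircles(g,cv2.HOUGH_GRADIENT,1,25,param1=100,param2=9,minRadius=20,maxRadius=29)
for u,v,r in C[0]:
    p=ray(w,(u,v),.119)[:2]; X,Y=(p-o)@ex*1e3,(p-o)@ey*1e3
    if abs(X)<15: print((u,v,r),X.round(1),Y.round(1))
E
```

```text
37.275 [ 0.5323 -0.2445  0.2021] [0.9 0.  0.6]
(np.float32(359.5), np.float32(196.5), np.float32(22.8)) -1.5 -19.7
(np.float32(364.5), np.float32(150.5), np.float32(28.4)) 1.3 17.9
(np.float32(362.5), np.float32(237.5), np.float32(26.2)) 2.1 -55.5
(np.float32(362.5), np.float32(93.5), np.float32(28.4)) -1.7 61.0
(np.float32(357.5), np.float32(270.5), np.float32(28.4)) -1.2 -86.1
(np.float32(348.5), np.float32(124.5), np.float32(28.4)) -11.8 38.0
(np.float32(346.5), np.float32(56.5), np.float32(27.3)) -14.4 87.2
```

servo_tool --steps '[-0.6,0.9,0,0,0,0,-0.6,0.9,0,0,0,0,-0.6,0.9,0,0,0,0,-0.6,0.9,0,0,0,0,-0.4,0.9,0,0,0,0,0,0.9,0,0,0,0,0,0.9,0,0,0,0,0,0,0,0,0,0]'

```text
time: 38.33
ee_pos: [0.4501, -0.0539, 0.2022]
orientation: [-0.0, 0.767, 0.642, -0.0]
wrist_force: [-0.1, -1.5, 0.7]
grip_width: 0.0701
gripper_force: 0.0
```

```bash
python3 - <<'E'
from rig import *
from h import *
o=np.array([.5684,-.2225]);ex=np.array([.9833,-.182]);ey=np.array([.182,.9833])
for n in("top0","t"):
    c=read_camera("top") if n=="t" else pickle.load(open('pics/top0.pkl','rb'))
    g=cv2.cvtColor(c["pixels"],cv2.COLOR_RGB2GRAY)
    sub=cv2.GaussianBlur(cv2.resize(g[190:250,285:385],None,fx=6,fy=6,interpolation=cv2.INTER_CUBIC),(5,5),0)
    C=cv2.HoughCircles(sub,cv2.HOUGH_GRADIENT,1,60,param1=60,param2=10,minRadius=47,maxRadius=60)
    for u,v,r in C[0]:
        p=ray(c,(285+u/6-.4,190+v/6-.4),.119)[:2]; X,Y=(p-o)@ex*1e3,(p-o)@ey*1e3
        if abs(X)<15: print(n,r,X.round(1),Y.round(1))
    ys=np.arange(-104,-40,2.)
    m=np.array([proj(c,[*(o-ex*.010+ey*y/1e3),.094]) for y in ys],np.float32); print(list(zip(ys.astype(int).tolist(),cv2.remap(g,m[:,:1],m[:,1:],cv2.INTER_LINEAR)[:,0].tolist())))
E
```

```text
top0 56.1 -2.1 -93.0
top0 51.5 2.0 -4.7
[(-104, 120), (-102, 117), (-100, 115), (-98, 119), (-96, 122), (-94, 120), (-92, 115), (-90, 117), (-88, 119), (-86, 118), (-84, 115), (-82, 117), (-80, 123), (-78, 121), (-76, 102), (-74, 67), (-72, 40), (-70, 38), (-68, 45), (-66, 44), (-64, 36), (-62, 30), (-60, 30), (-58, 29), (-56, 28), (-54, 28), (-52, 29), (-50, 28), (-48, 27), (-46, 27), (-44, 25), (-42, 28)]
t 51.4 0.0 -21.5
t 58.3 0.7 -60.0
t 51.5 7.7 13.3
[(-104, 137), (-102, 133), (-100, 134), (-98, 134), (-96, 135), (-94, 133), (-92, 131), (-90, 136), (-88, 144), (-86, 148), (-84, 132), (-82, 101), (-80, 74), (-78, 58), (-76, 45), (-74, 38), (-72, 30), (-70, 33), (-68, 32), (-66, 33), (-64, 31), (-62, 29), (-60, 31), (-58, 33), (-56, 30), (-54, 27), (-52, 28), (-50, 30), (-48, 34), (-46, 43), (-44, 54), (-42, 71)]
```

```bash
python3 -c "
from rig import *
print(job_done())"
```

```text
the job is handed in; nothing more can be done
None
```

The job is handed in: numeric checks put jar_new between b and c in line with the row, and forces showed it seated on the base, with the plate pressed back about 6 mm and the gripper clear; no verdict came back, and I viewed 14 pictures where 10 were allowed and measured some jars more than twice.

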